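# Reset the odd rocker under the sliding cover

### The job

Slide the flush cover of the grey control box fully open and leave it open. Then, holding the marker as a stylus, press the one rocker switch that is set the other way so that all four rockers match, without flipping the other three and without touching the switches with the fingers. Finally stand the marker upright in its block again, and leave the loose bearings on the table where they lie.

Things in the scene. Friction and masses are not known exactly. Their poses are not given: they have to be found in the camera images.
- control_box: grey metal control box, 108 x 244 x 50 mm (its x, y, z), fixed to the table; origin at the centre of its underside, z up. Two connectors stick out 21 mm from its back (+x) face. In its top a channel 64 mm wide runs along its y axis; in its right half (-y) the channel is a well 106 mm long (box y -110 to -4 mm) holding four rocker switches side by side; in its left half it is a shallow deck, on which the open cover parks
- cover (a joint): position of the cover in m: 0 shut, grows as it slides along the box's +y (to the left seen from the robot at box yaw 0), 0.108 at the open end stop. It may start up to 12 mm ajar, slides with about 1.5 N of dry friction plus slight damping, and stays where it is left
- cover_mid (a point): centre of the upper face of the cover: flat aluminium plate, 62 mm (box x) x 110 mm (box y), 5 mm thick, flush with the box's top at 50 mm, without a handle; five to ten newtons of downward press with shut fingertips drags it. Axes as the box's
- rocker_1 (a joint): tilt of rocker 1 in rad about its pivot, parallel to the box's y: -0.25 is its front end (box -x, toward the robot) fully down, +0.25 its rear end (box +x) fully down and its front end up. Stays where it is left; 2 to 3 N at 10 mm from the pivot moves it. At the start one rocker of the four reads about +0.25, the three others about -0.25
- press_1 (a point): fixed point in the box for rocker 1: where the middle of the upper face of the rocker's front half lies when that half is fully down (the face is then level), 30 mm above the table; when that half is up, its face slopes and stands up to about 7 mm higher at its end. The pivot lies 10 mm behind this point (box +x) and 4 mm lower. Grey V-shaped rocker, 16 mm wide (box y), 30 mm long (box x), neighbours 22 mm apart; which rocker sits in which place varies
- rocker_2 (a joint): tilt of rocker 2 in rad about its pivot, parallel to the box's y: -0.25 is its front end (box -x, toward the robot) fully down, +0.25 its rear end (box +x) fully down and its front end up. Stays where it is left; 2 to 3 N at 10 mm from the pivot moves it. At the start one rocker of the four reads about +0.25, the three others about -0.25
- press_2 (a point): fixed point in the box for rocker 2: where the middle of the upper face of the rocker's front half lies when that half is fully down (the face is then level), 30 mm above the table; when that half is up, its face slopes and stands up to about 7 mm higher at its end. The pivot lies 10 mm behind this point (box +x) and 4 mm lower. Grey V-shaped rocker, 16 mm wide (box y), 30 mm long (box x), neighbours 22 mm apart; which rocker sits in which place varies
- rocker_3 (a joint): tilt of rocker 3 in rad about its pivot, parallel to the box's y: -0.25 is its front end (box -x, toward the robot) fully down, +0.25 its rear end (box +x) fully down and its front end up. Stays where it is left; 2 to 3 N at 10 mm from the pivot moves it. At the start one rocker of the four reads about +0.25, the three others about -0.25
- press_3 (a point): fixed point in the box for rocker 3: where the middle of the upper face of the rocker's front half lies when that half is fully down (the face is then level), 30 mm above the table; when that half is up, its face slopes and stands up to about 7 mm higher at its end. The pivot lies 10 mm behind this point (box +x) and 4 mm lower. Grey V-shaped rocker, 16 mm wide (box y), 30 mm long (box x), neighbours 22 mm apart; which rocker sits in which place varies
- rocker_4 (a joint): tilt of rocker 4 in rad about its pivot, parallel to the box's y: -0.25 is its front end (box -x, toward the robot) fully down, +0.25 its rear end (box +x) fully down and its front end up. Stays where it is left; 2 to 3 N at 10 mm from the pivot moves it. At the start one rocker of the four reads about +0.25, the three others about -0.25
- press_4 (a point): fixed point in the box for rocker 4: where the middle of the upper face of the rocker's front half lies when that half is fully down (the face is then level), 30 mm above the table; when that half is up, its face slopes and stands up to about 7 mm higher at its end. The pivot lies 10 mm behind this point (box +x) and 4 mm lower. Grey V-shaped rocker, 16 mm wide (box y), 30 mm long (box x), neighbours 22 mm apart; which rocker sits in which place varies
- marker_mid (a point): centre of the blue capped paint marker, a round rod 16 mm thick and 137 mm long with flat ends, about 20 g; its axis is this point's y axis. At the start it stands upright, its y axis up, in the left (+y) hole of the pen block with its foot 8 mm above the table, so its top is at 145 mm
- pen_block: plain aluminium block, 44 x 76 x 50 mm (its x, y, z), fixed; origin at the centre of its underside. Two upright blind holes 21 mm wide at its y = +16 mm (with the marker) and y = -16 mm (empty), 42 mm deep, with floors 8 mm above the table and 2 mm bevels at the mouths
- bearing_1_mid (a point): centre of a loose steel ball bearing lying flat on the table, 29 mm across, 10 to 12 mm high; a bystander
- bearing_2_mid (a point): centre of a loose steel ball bearing lying flat on the table, 29 mm across, 10 to 12 mm high; a bystander
- bearing_3_mid (a point): centre of a loose steel ball bearing lying flat on the table, 29 mm across, 10 to 12 mm high; a bystander
Not all that is in view belongs to the job. Of the things that look like the part that bears marker_mid, the largest one is meant. There is more than one size of the pen_block; the one meant has the size given above.

How it is judged:
On the way, in this order (a step that is already met when the one before it is completed fails the run):
1. the cover is slid fully open (within 10 mm of its end stop) (value of joint cover above 0.098 m), for 0.2 s.
2. the marker presses on the rocker that is set the other way (contact force between marker and rocker_3 above 0.5 N), for 0.02 s.
3. the front end of that rocker is fully down, as the others' (value of joint rocker_3 below -0.15 rad), for 0.2 s.
4. the marker stands upright in a hole of its block (z of marker_mid in the frame of pen_block below 0.086 m and x of marker_mid in the frame of pen_block between -0.014 and 0.014 m and y of marker_mid in the frame of pen_block between -0.031 and 0.031 m and angle between marker_mid's own y axis and vertical below 0.25 rad), for 0.2 s.
At the end, for the whole second after the job is handed in: The cover is open to within 10 mm of its end stop; all four rockers have their front ends down (joint below -0.15 rad); the marker stands at rest, upright within 0.25 rad, with its foot within 9 mm of the floor of a hole in its block (all of step 4 and value of joint cover above 0.098 m and value of joint each of rocker_3, rocker_1, rocker_2, rocker_4 below -0.15 rad and linear speed of marker below 0.02 m/s); the robot touches nothing.
It fails at once if another rocker is flipped (past its middle) (value of joint any of rocker_1, rocker_2, rocker_4 above 0 rad).
It fails at once if the fingers press on a rocker (contact force between the fingers and rocker_1 above 0.5 N or contact force between the fingers and rocker_2 above 0.5 N or contact force between the fingers and rocker_3 above 0.5 N or contact force between the fingers and rocker_4 above 0.5 N).
It fails at once if a loose bearing is moved more than 20 mm (distance of any of bearing_1_mid, bearing_2_mid, bearing_3_mid from where it was at the start of the episode above 0.02 m).
It also fails if it takes over 53 s, if anything falls off the work surface, if the arm or the gripper's body presses on something with over 40 N, if the wrist force passes 120 N, or if a joint passes its speed limit or range.

### The arm

A 6-joint arm with a two-finger parallel gripper is mounted at the origin on a cart in front of the work surface, level with it; the furniture and walls round the work are solid. World frame = base frame: x ahead of the robot, y to its left, z up, the work surface at z = 0. Lengths are in m, angles in rad, forces in N, time in s.
With the tool pointing down it reaches from about 0.25 to 0.725 m from the base axis. Payload 4 kg.
Tool frame: the origin (TCP) lies between the finger pads; the fingertips stand 8 mm ahead of it and the grasp point (between the pads) lies 11 mm behind it (bot.tip_reach is the distance from the TCP to the fingertips, in m); z points along the fingers, y is the line along which they close (so a half turn about z gives the same grasp; the last joint's range is limited). The gripper opens to 85 mm and grips with 20 to 120 N. Pads are 22 mm wide; open, the fingers measure 114 mm over their backs; the gripper's body (76 mm by 85 mm) begins 54 mm behind the grasp point. The pads swing forward as they close: fully open they stand 13 mm farther back than shut.
Start: joints at [-1.296, 0.241, 0.005, 1.335, 0, 1.571], TCP at [0.136, -0.481, 0.211] pointing down, gripper open.
Joint ranges: [-2.72, 2.72], [-1.05, 1.87], [-1.09, 1.28], [-1.99, 2.15], [-1.42, 1.44], [-3.14, 3.14]. Speed limits (rad/s): [2.79, 2.79, 3.14, 3.14, 3.14, 3.14].

### API

Orientations are given as a unit quaternion [x, y, z, w].
In Python, from workcell import bot gives the robot as it stands.
- The arm moves only by the tool move_arm, never from a script. Its argument "deltas" is a list of rows, each a list of 7 numbers: the opening, from 0 (shut) to 1 (fully open), then the shift along the tool's x, y, z in mm, then the turn, a rotation vector about the tool's x, y, z in degrees. In form: [[gripper, tx, ty, tz, ax, ay, az], ...]. A call has 1 to 10 rows; each row shifts and turns the commanded pose from where the row before left it, along the tool's axes as they then stand; what a row does not reach is not made up. A row lasts 1/12 s, in which the tool goes at most 41.7 mm and 7.16 degrees, less where a joint would pass 70% of its speed; a pose out of reach is approached as far as the arm can. A call is refused whole if a number of a shift passes 41.7 or a number of a turn 7.16, either way. A call with a gripper value outside its range is refused whole. The fingers move at their own pace and stop on an object; the grip force is fixed at half the most. Time passes only in rows, so rows that do not move let the fingers close. It gives the time, the measured TCP pose, the force, the opening and the grip force at its end, in the units of the state.
- bot.get_obs(): the state, without advancing time (a new reading comes with each control period).
- bot.camera(name): name is "scene" or "top" or "wrist"; returns the picture (480x640x3 uint8, blue, green, red); there is no depth.
- bot.calibration(name): a dict with "K" (3x3 intrinsics, pixels), "position" and "orientation" of the camera in the world. Camera axes: x right, y down, z forward; pixel columns grow to the right and rows downward; lengths in m; the calibration is good to about 2 mm. The wrist camera is an equidistant fisheye: a pixel r from the principal point sees the ray r / f radians off the axis. A picture is of the moment at which its call begins: read the wrist's pose just before it. calibration takes no time and is no camera call; for the wrist camera it gives the pose at the moment of the call.
- bot.job_done(): hands the job in; it is judged then, once.
Trained networks look in the newest picture that a camera, given by its name, has taken for a name from the list of things; names that differ only in an ending like _2 or _b are one class to them, and where a whole thing is asked for, a point or a joint stands for the part that bears it (a point fixed in the world has none). Each returns a list of dicts, best first, with "conf" (0 to 1); they miss things now and then, are a little off and sometimes report something else, mostly with a low value. They report only what shows in the picture. A call takes as long as a camera call. They do not tell look-alikes from the thing itself.
- bot.outline_of(query, camera): "pixels" (480x640 bool, what is visible of it) and "rect" ([left, top, width, height] in pixels, round what is visible of it).
The state is a dict: "clock": time; "joint_pos": joint angles; "joint_vel": joint speeds; "tau": joint torques, N m; "eef_pos": TCP position; "tool_rot": TCP orientation; "ft_force": force on the tool from outside, world axes, zero at the start; "ft_torque": the same for the moment, N m; "grip_width": finger opening in m; "grasp_force": force on a finger pad.
Only numpy, scipy, OpenCV 4.12 (cv2) and the standard library are available. Lean on these libraries where they do the work, as an engineer would, in place of code of your own. Each camera call takes 0.05 s, during which the arm holds its last target. There are 200 camera calls.

## Working session

There is one attempt and no reset: what is moved stays moved. The work goes in short steps, Python scripts to look and compute and a tool call to move; the robot and the scene stay as the last step left them, time stands still between calls to the robot, and variables do not carry over. Pictures are saved under pics/ and viewed, at most 10 in all, crops included, and the job is handed in when it is done.

Besides the shell and the picture viewer there is one more tool, called after "Call:" by a JSON object that holds its "op" and its "data". move_arm: Moves the arm, as the interface text tells. Its arguments: {"type":"object","properties":{"deltas":{"type":"array","items":{"type":"array","items":{"type":"number"}}}},"required":["deltas"]}

```bash
mkdir -p pics; cat > h.py <<'E'
import numpy as np, cv2
from scipy.spatial.transform import Rotation as R
from workcell import bot
def px2w(cam,uv,z,cal=None):
    c=cal or bot.calibration(cam);K=np.array(c["K"]);o=np.array(c["position"]);r=R.from_quat(c["orientation"])
    a=(uv[0]-K[0,2])/K[0,0];b=(uv[1]-K[1,2])/K[1,1]
    if cam=="wrist":
        t=np.hypot(a,b);s=np.sin(t)/max(t,1e-9);d=np.array([a*s,b*s,np.cos(t)])
    else: d=np.array([a,b,1.])
    d=r.apply(d);return o+d*(z-o[2])/d[2]
def w2px(cam,p,cal=None):
    c=cal or bot.calibration(cam);K=np.array(c["K"]);d=R.from_quat(c["orientation"]).inv().apply(np.array(p)-np.array(c["position"]))
    if cam=="wrist":
        t=np.arctan2(np.hypot(d[0],d[1]),d[2]);s=t/max(np.hypot(d[0],d[1]),1e-9);a,b=d[0]*s,d[1]*s
    else:a,b=d[0]/d[2],d[1]/d[2]
    return np.array([K[0,0]*a+K[0,2],K[1,1]*b+K[1,2]])
E
python3 - <<'E'
from h import *
for c in ["scene","top"]:
    cv2.imwrite(f"pics/{c}0.png",bot.camera(c)); k=bot.calibration(c);print(c,np.round(k["position"],3),np.round(k["orientation"],3),k["K"][0])
    for q in ["control_box","cover","marker_mid","pen_block","bearing_1_mid"]:
        for d in bot.outline_of(q,c): print(q,round(d["conf"],2),d["rect"],end=";")
        print()
o=bot.get_obs();print(o["clock"],o["eef_pos"],o["tool_rot"])
E
```

```text
scene [-0.298  0.581  0.84 ] [-0.375  0.808 -0.413  0.189] [586.07985138   0.         319.94763139]
control_box 0.58 [217.0, 214.6, 109.0, 78.1];
cover 0.66 [259.8, 224.1, 45.8, 27.1];
marker_mid 0.68 [369.4, 166.1, 10.9, 35.7];marker_mid 0.57 [368.8, 165.3, 4.1, 29.4];marker_mid 0.56 [361.8, 198.2, 7.3, 36.7];
pen_block 0.95 [369.2, 191.7, 28.0, 30.4];pen_block 0.78 [311.5, 245.6, 53.0, 43.6];pen_block 0.62 [396.3, 207.5, 21.2, 39.4];
bearing_1_mid 0.48 [390.6, 254.0, 13.6, 10.2];
top [ 0.43  -0.093  0.924] [-0.696  0.715 -0.037  0.044] [478.96369665   0.         316.88834428]
control_box 0.85 [215.2, 176.1, 133.8, 67.2];
cover 0.66 [274.5, 198.2, 63.9, 32.5];
marker_mid 0.73 [464.6, 176.0, 26.1, 17.6];marker_mid 0.56 [444.7, 210.0, 26.5, 18.1];marker_mid 0.5 [411.3, 237.5, 11.9, 12.1];
pen_block 0.87 [432.8, 209.9, 50.5, 34.2];pen_block 0.69 [295.0, 268.4, 60.7, 53.7];pen_block 0.64 [429.9, 266.3, 70.3, 58.1];
bearing_1_mid 0.55 [396.6, 304.7, 15.5, 17.6];
0.6 [ 0.13567015 -0.48124569  0.21062984] [9.90575750e-01 1.36965992e-01 8.26302667e-06 2.47352951e-05]
```

View pics/top0.png

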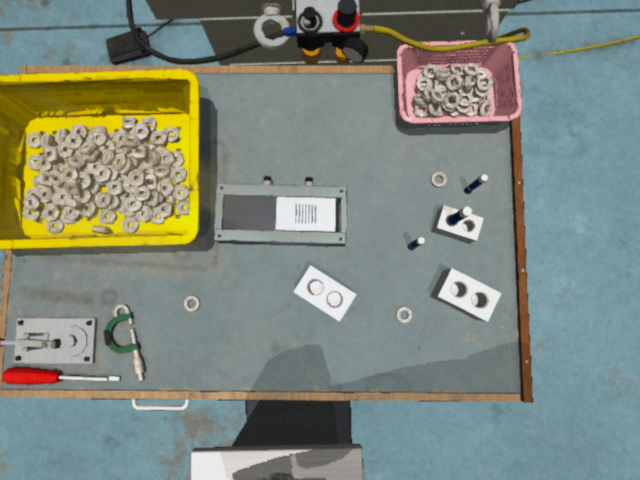

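View pics/scene0.png

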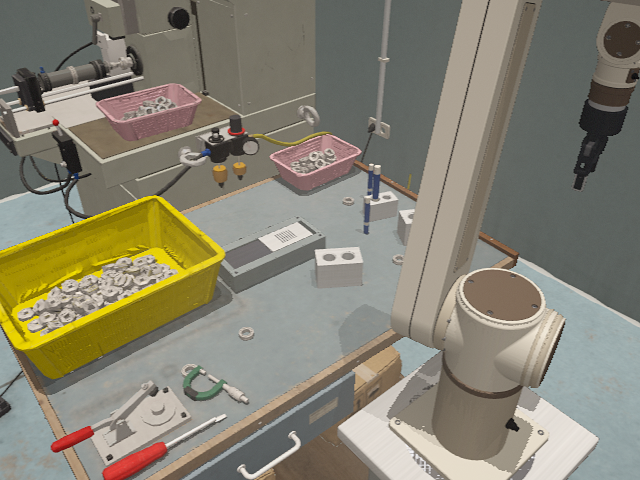

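The top view shows the control box at (281,213) with the white cover in its right half. Standing markers are at (475,183), (460,217) and (415,242); the (460,217) one stands in the block at (459,223). Blocks at (325,292) and (466,294) are empty and larger. The bearings are at (439,179), (404,314) and (192,303). I'll confirm with an enlarged crop.

```bash
python3 - <<'E'
from h import *
im=cv2.imread("pics/top0.png")
a=cv2.resize(im[160:260,205:360],None,fx=5,fy=5,interpolation=cv2.INTER_CUBIC)[:, :775]
b=cv2.resize(im[165:255,400:500],None,fx=6,fy=6,interpolation=cv2.INTER_CUBIC)
c=np.zeros((600,800,3),np.uint8)
a=cv2.resize(im[170:250,205:355],None,fx=5.2,fy=5.2,interpolation=cv2.INTER_CUBIC)
cv2.imwrite("pics/a.png",a);cv2.imwrite("pics/b.png",b)
bot.camera("top")
for q,i in [("pen_block",0),("pen_block",1),("pen_block",2),("control_box",0),("cover",0)]:
    d=bot.outline_of(q,"top")
    if i<len(d):
        m=d[i]["pixels"].astype(np.uint8);c=max(cv2.findContours(m,0,1)[0],key=cv2.contourArea)
        bx=cv2.boxPoints(cv2.minAreaRect(c));print(q,np.round(bx,1).tolist())
        w=np.array([px2w("top",p,.05)[:2] for p in bx]);print(np.round(w,4).tolist(),np.linalg.norm(np.diff(w,axis=0),axis=1).round(4),w.mean(0).round(4))
print(bot.get_obs()["clock"])
E
```

```text
pen_block [[429.29998779296875, 231.10000610351562], [438.6000061035156, 203.1999969482422], [483.8999938964844, 218.3000030517578], [474.6000061035156, 246.1999969482422]]
[[0.543, -0.2935], [0.5945, -0.3134], [0.5639, -0.395], [0.5129, -0.3746]] [0.0552 0.0871 0.055 ] [ 0.5536 -0.3441]
pen_block [[428.8999938964844, 296.6000061035156], [445.1000061035156, 264.8999938964844], [501.3999938964844, 293.70001220703125], [485.20001220703125, 325.3999938964844]]
[[0.4236, -0.2865], [0.4801, -0.319], [0.4253, -0.4174], [0.3697, -0.3845]] [0.0651 0.1126 0.0646] [ 0.4247 -0.3518]
pen_block [[291.5, 292.29998779296875], [309.8999938964844, 264.6000061035156], [357.20001220703125, 296.20001220703125], [338.79998779296875, 323.79998779296875]]
[[0.4379, -0.038], [0.4873, -0.0727], [0.4278, -0.157], [0.3792, -0.1221]] [0.0604 0.1032 0.0599] [ 0.433  -0.0975]
control_box [[212.60000610351562, 243.0], [214.39999389648438, 175.39999389648438], [347.3999938964844, 179.0], [345.6000061035156, 246.5]]
[[0.532, 0.1055], [0.659, 0.1019], [0.6451, -0.1465], [0.5187, -0.139]] [0.1271 0.2488 0.1266] [ 0.5887 -0.0195]
cover [[406.0, 310.0], [409.5, 309.6000061035156], [410.5, 318.6000061035156], [407.0, 319.0]]
[[0.4007, -0.244], [0.4012, -0.2504], [0.3852, -0.2514], [0.3846, -0.2451]] [0.0064 0.0161 0.0064] [ 0.3929 -0.2477]
0.9
```

View pics/a.png

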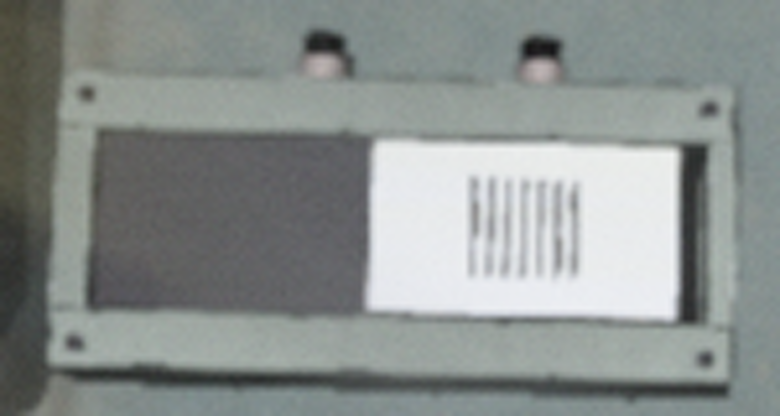

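View pics/b.png

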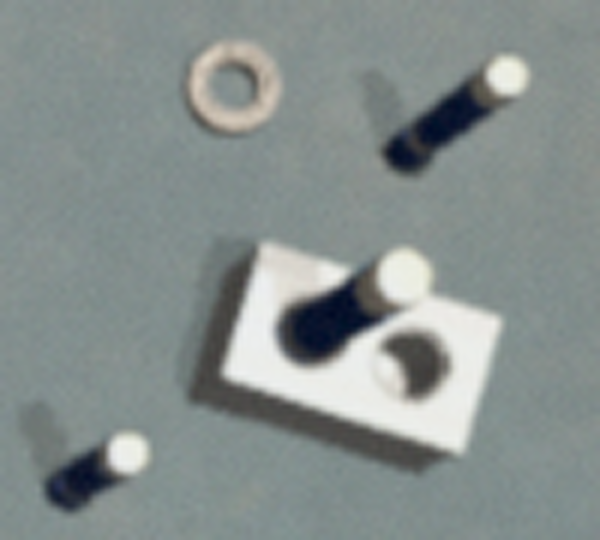

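Crop A (box): the cover's corners are at (371,138), (682,148), (678,320), (366,310), slightly ajar. The three unflipped rockers are hidden under it. Crop B: the block's top corners are (260,243), (500,318), (463,455), (222,380), and the wider marker's cap is at (404,277). The thinner look-alikes stand free at the upper right and lower left.

```bash
python3 - <<'E'
from h import *
f=lambda P,s,o,z:np.array([px2w("top",((p[0]+.5)/s+o[0]-.5,(p[1]+.5)/s+o[1]-.5),z)[:2] for p in P])
def rep(n,w):
    v=(w[0]+w[3]-w[1]-w[2])  # +y axis
    print(n,w.round(4).tolist(),np.linalg.norm(w-np.roll(w,-1,0),axis=1).round(4),"c",w.mean(0).round(4),"yaw",np.degrees(np.arctan2(-v[0],v[1])).round(2))
rep("block",f([(260,243),(500,318),(463,455),(222,380)],6,(400,165),.05))
rep("box",f([(72,72),(735,92),(727,382),(48,368)],5.2,(205,170),.05))
rep("cover",f([(371,138),(682,148),(678,320),(366,310)],5.2,(205,170),.05))
print("mark",f([(404,277)],6,(400,165),.145))
print("others",f([(507,76),(128,454)],6,(400,165),.12), "bear",f([(236,87)],6,(400,165),.01))
e=bot.get_obs();print(R.from_quat(e["tool_rot"]).as_matrix().round(3))
E
```

```text
block [[0.5907, -0.3212], [0.5653, -0.3932], [0.5234, -0.3792], [0.5485, -0.3072]] [0.0764 0.0442 0.0763 0.0445] c [ 0.557  -0.3502] yaw -19.32
box [[0.6435, 0.0943], [0.6294, -0.1433], [0.5252, -0.137], [0.5367, 0.1031]] [0.238  0.1044 0.2404 0.1072] c [ 0.5837 -0.0207] yaw -3.08
cover [[0.6164, -0.0127], [0.6096, -0.1237], [0.5477, -0.1204], [0.5544, -0.0099]] [0.1112 0.0619 0.1107 0.0621] c [ 0.582  -0.0667] yaw -3.47
mark [[ 0.56272146 -0.33521745]]
others [[ 0.62414123 -0.37579093]
 [ 0.51878203 -0.26257792]] bear [[ 0.64957728 -0.32670008]]
[[ 0.962  0.271 -0.   ]
 [ 0.271 -0.962 -0.   ]
 [-0.     0.    -1.   ]]
```

Call:
{"op": "move_arm", "data": {"deltas": [[0,0,0,0,0,0,6.33],[0,0,0,0,0,0,6.33],[0,0,0,0,0,0,6.34],[0,28,-29.3,0,0,0,0],[0,28,-29.3,0,0,0,0],[0,28,-29.3,0,0,0,0],[0,28,-29.3,0,0,0,0],[0,28,-29.3,0,0,0,0],[0,28,-29.3,0,0,0,0],[0,28,-29.3,0,0,0,0]]}}

```text
clock: 1.73
eef_pos: [0.3441, -0.2861, 0.2109]
tool_rot: [1.0, -0.029, 0.0, 0.0]
ft_force: [-0.5, -0.9, -0.3]
grip_width: 0.0001
grasp_force: 0.0
```

Call:
{"op": "move_arm", "data": {"deltas": [[0,28,-29.3,0,0,0,0],[0,28,-29.3,0,0,0,0],[0,28,-29.3,0,0,0,0],[0,28,-29.3,0,0,0,0],[0,28,-29.3,10,0,0,0],[0,28,-29.3,20,0,0,0],[0,28,-29.3,20,0,0,0],[0,28,-29.3,20,0,0,0],[0,0,0,30,0,0,0],[0,0,0,20,0,0,0]]}}

```text
clock: 2.57
eef_pos: [0.5737, -0.0706, 0.0926]
tool_rot: [1.0, -0.026, -0.001, -0.0]
ft_force: [-1.7, 0.4, -0.8]
grip_width: -0.0003
grasp_force: 0.0
```

```bash
python3 - <<'E'
from h import *
e=bot.get_obs();print(bot.tip_reach,e["clock"],e["eef_pos"].round(4) if hasattr(e["eef_pos"],"round") else e["eef_pos"],R.from_quat(e["tool_rot"]).as_matrix().round(3),e["ft_force"])
k=bot.calibration("wrist");im=bot.camera("wrist");print(k["K"],k["position"])
for d in bot.outline_of("cover","wrist"):print(d["conf"],d["rect"])
d=bot.outline_of("cover","wrist")
cv2.imwrite("pics/w1.png",im)
E
```

```text
0.008 2.5667 [ 0.5737 -0.0706  0.0926] [[ 0.999 -0.053 -0.001]
 [-0.053 -0.999  0.   ]
 [-0.001 -0.    -1.   ]] [-1.72168761  0.40121556 -0.75631218]
[[371.64829954   0.         322.69263102]
 [  0.         371.64829954 238.61857574]
 [  0.           0.           1.        ]] [ 0.65509033 -0.07482283  0.25502845]
0.96 [219.8, 190.5, 192.2, 102.5]
```

View pics/w1.png

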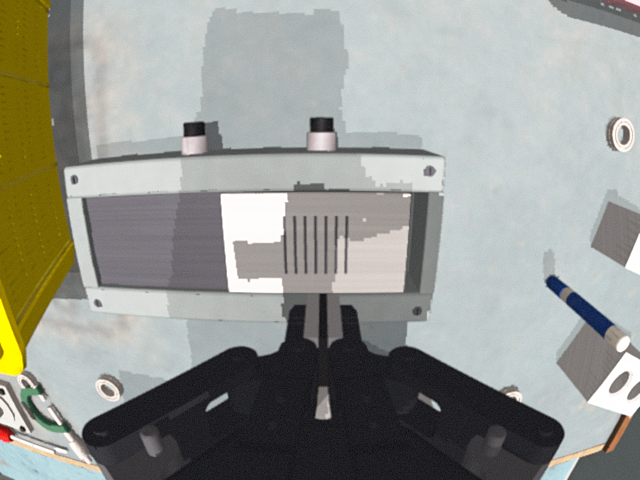

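The wrist view shows the shut fingertips at about (322,295), hovering over the white cover (221–411, 193–293). The connectors are at the back, at (194,135) and (321,135). I'll descend and press.

Call:
{"op": "move_arm", "data": {"deltas": [[0,8,0,15,0,0,0],[0,0,0,14,0,0,0],[0,0,0,4,0,0,0],[0,0,0,2,0,0,0],[0,0,0,0,0,0,0]]}}

```text
clock: 3.13
eef_pos: [0.5813, -0.0738, 0.0615]
tool_rot: [1.0, -0.029, 0.001, 0.0]
ft_force: [0.4, 0.5, -0.1]
grip_width: -0.0002
grasp_force: 0.0
```

Call:
{"op": "move_arm", "data": {"deltas": [[0,0,0,1.5,0,0,0],[0,0,0,1.5,0,0,0],[0,0,0,0,0,0,0]]}}

```text
clock: 3.38
eef_pos: [0.5813, -0.0734, 0.0579]
tool_rot: [1.0, -0.028, 0.001, 0.0]
ft_force: [0.4, -0.1, -0.4]
grip_width: 0.0004
grasp_force: 0.0
```

Call:
{"op": "move_arm", "data": {"deltas": [[0,0,0,1,0,0,0],[0,0,0,1,0,0,0],[0,0,0,0,0,0,0]]}}

```text
clock: 3.63
eef_pos: [0.5808, -0.0733, 0.0552]
tool_rot: [1.0, -0.028, -0.0, -0.0]
ft_force: [-0.8, -0.5, -0.1]
grip_width: -0.0002
grasp_force: 0.0
```

Call:
{"op": "move_arm", "data": {"deltas": [[0,0,0,1,0,0,0],[0,0,0,1,0,0,0],[0,0,0,0,0,0,0]]}}

```text
clock: 3.88
eef_pos: [0.5808, -0.0733, 0.053]
tool_rot: [1.0, -0.028, -0.0, 0.0]
ft_force: [0.4, -0.1, 0.0]
grip_width: -0.0
grasp_force: 0.0
```

```bash
python3 - <<'E'
from h import *
im=bot.camera("wrist");e=bot.get_obs();print(e["eef_pos"],e["ft_force"])
print(w2px("wrist",np.array(e["eef_pos"])-[0,0,.008]))
cv2.imwrite("pics/w2.png",im[150:450,200:440].repeat(2,0).repeat(2,1))
E
```

```text
[ 0.58080848 -0.07324613  0.05309329] [ 0.62148982  0.59534116 -0.08949342]
[322.6397994  285.17596473]
```

View pics/w2.png

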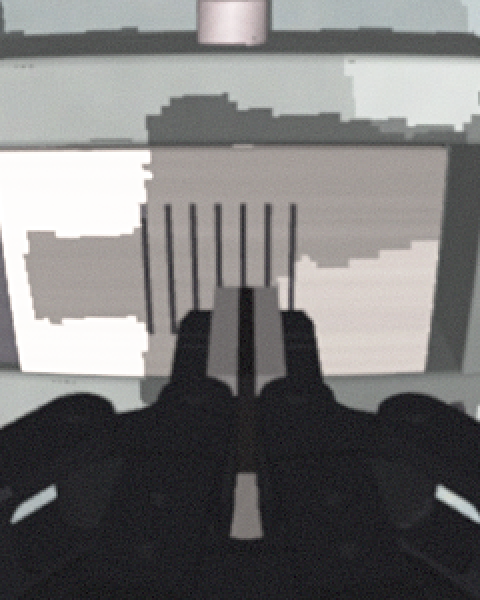

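The view shows the fingertips at crop (247,288), still just above the cover with no contact. I'll continue gently.

Call:
{"op": "move_arm", "data": {"deltas": [[0,0,0,1,0,0,0],[0,0,0,1,0,0,0],[0,0,0,1,0,0,0]]}}

```text
clock: 4.18
eef_pos: [0.581, -0.0733, 0.0502]
tool_rot: [1.0, -0.028, -0.0, 0.0]
ft_force: [-0.2, -0.1, -0.3]
grip_width: 0.0001
grasp_force: 0.0
```

Call:
{"op": "move_arm", "data": {"deltas": [[0,0,0,1,0,0,0],[0,0,0,1,0,0,0]]}}

```text
clock: 4.35
eef_pos: [0.5809, -0.0733, 0.0482]
tool_rot: [1.0, -0.028, -0.0, -0.0]
ft_force: [0.3, -0.4, 0.3]
grip_width: 0.0002
grasp_force: 0.0
```

Call:
{"op": "move_arm", "data": {"deltas": [[0,0,0,1,0,0,0],[0,0,0,1,0,0,0]]}}

```text
clock: 4.52
eef_pos: [0.5809, -0.0733, 0.0462]
tool_rot: [1.0, -0.028, -0.0, 0.0]
ft_force: [0.6, -0.5, 0.1]
grip_width: 0.0003
grasp_force: 0.0
```

Call:
{"op": "move_arm", "data": {"deltas": [[0,0,0,1,0,0,0],[0,0,0,0,0,0,0]]}}

```text
clock: 4.68
eef_pos: [0.5808, -0.0732, 0.045]
tool_rot: [1.0, -0.028, -0.0, -0.0]
ft_force: [0.4, -0.1, 0.5]
grip_width: 0.0001
grasp_force: 0.0
```

```bash
python3 - <<'E'
from h import *
c=bot.calibration("wrist");print(np.round(c["position"],4),np.round(c["orientation"],4))
c1=dict(c);c1["position"]=[.65509,-.07482,.25503]
for z in (.03,.04,.05,.06):
    w=np.array([px2w("wrist",p,z,c1)[:2] for p in [(221,193),(411,197),(408,293),(228,292)]]);print(z,np.linalg.norm(w-np.roll(w,-1,0),axis=1).round(4),w.mean(0).round(4))
im=bot.camera("wrist");cv2.imwrite("pics/w3.png",im)
sc=bot.camera("scene")
e=bot.get_obs();print(e["eef_pos"],e["ft_force"],w2px("scene",np.array(e["eef_pos"])-[0,0,.008]),w2px("scene",[.5808,-.0732,.05]))
u,v=map(int,w2px("scene",[.5808,-.0732,.05]));cv2.imwrite("pics/s3.png",cv2.resize(sc[v-70:v+40,u-75:u+75],None,fx=5,fy=5,interpolation=2))
print(u,v)
E
```

```text
[ 0.662  -0.0778  0.2075] [-0.6778  0.7177  0.1155 -0.1096]
0.03 [0.1198 0.0671 0.1241 0.0692] [ 0.5758 -0.0666]
0.04 [0.1144 0.0641 0.1186 0.0661] [ 0.5793 -0.067 ]
0.05 [0.1091 0.0611 0.1131 0.063 ] [ 0.5828 -0.0674]
0.06 [0.1038 0.0582 0.1076 0.0599] [ 0.5864 -0.0677]
[ 0.58090954 -0.07327192  0.0452368 ] [ 0.239284   -0.43687084 -0.3482456 ] [288.34416212 239.24955017] [288.19363597 234.81349223]
288 234
```

View pics/s3.png

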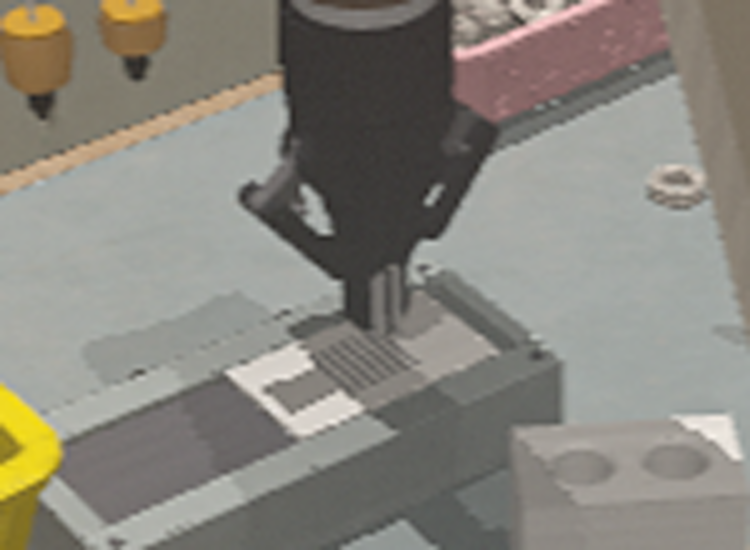

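The scene crop shows the fingertips at about (383,332), i.e. pixel row ~230 against 235 for contact, so they are still a few mm above the cover. I'll keep creeping down.

Call:
{"op": "move_arm", "data": {"deltas": [[0,0,0,1,0,0,0],[0,0,0,1,0,0,0],[0,0,0,0,0,0,0]]}}

```text
clock: 5.03
eef_pos: [0.5808, -0.0733, 0.0431]
tool_rot: [1.0, -0.028, -0.0, -0.0]
ft_force: [0.2, 0.6, -0.4]
grip_width: -0.0001
grasp_force: 0.0
```

Call:
{"op": "move_arm", "data": {"deltas": [[0,0,0,1,0,0,0],[0,0,0,0.5,0,0,0],[0,0,0,0,0,0,0]]}}

```text
clock: 5.28
eef_pos: [0.5808, -0.0733, 0.0416]
tool_rot: [1.0, -0.028, -0.0, -0.0]
ft_force: [0.2, 0.0, 0.0]
grip_width: -0.0001
grasp_force: 0.0
```

Call:
{"op": "move_arm", "data": {"deltas": [[0,0,0,1,0,0,0],[0,0,0,0.5,0,0,0],[0,0,0,0,0,0,0]]}}

```text
clock: 5.53
eef_pos: [0.5808, -0.0733, 0.0401]
tool_rot: [1.0, -0.028, -0.0, -0.0]
ft_force: [0.1, -1.0, -0.0]
grip_width: -0.0
grasp_force: 0.0
```

Call:
{"op": "move_arm", "data": {"deltas": [[0,0,0,1,0,0,0],[0,0,0,1,0,0,0],[0,0,0,0.5,0,0,0]]}}

```text
clock: 5.78
eef_pos: [0.5808, -0.0733, 0.0376]
tool_rot: [1.0, -0.028, -0.0, -0.0]
ft_force: [0.3, 0.0, -0.0]
grip_width: -0.0002
grasp_force: 0.0
```

Call:
{"op": "move_arm", "data": {"deltas": [[0,0,0,1,0,0,0],[0,0,0,1,0,0,0]]}}

```text
clock: 5.95
eef_pos: [0.581, -0.0733, 0.0357]
tool_rot: [1.0, -0.028, 0.0, -0.0]
ft_force: [-0.1, 0.6, -0.6]
grip_width: 0.0002
grasp_force: 0.0
```

```bash
python3 - <<'E'
from h import *
e=bot.get_obs();print(e["eef_pos"],e["ft_force"],e["joint_pos"],e["tau"])
im=bot.camera("wrist");p=w2px("wrist",np.array(e["eef_pos"])-[0,0,.008]);print(p)
sc=bot.camera("scene")
a=cv2.resize(sc[205:250,258:318],None,fx=10,fy=10,interpolation=2)
b=cv2.resize(im[230:350,240:410],(600,424),interpolation=2)
cv2.imwrite("pics/s4.png",cv2.resize(np.vstack([a,b]),(412,600)))
cal=bot.calibration("wrist")
for z in (.03,.04,.05,.06,.07):print(z,w2px("wrist",[e["eef_pos"][0]+.011,e["eef_pos"][1],z],cal),w2px("scene",[e["eef_pos"][0],e["eef_pos"][1],z]))
E
```

```text
[ 0.58098679 -0.07328891  0.0357307 ] [-0.14500936  0.59144708 -0.56665803] [-1.25493966e-01  5.34596175e-01 -3.35015149e-02  1.00262250e+00
  2.02114387e-05  3.07291680e+00] [-2.78513071e-04 -4.76971078e+01  2.21175706e+01  3.97140754e-02
  1.99119504e-04 -2.36000787e-06]
[322.66799265 285.05792621]
0.03 [321.39238912 266.69508983] [288.41666027 241.74378417]
0.04 [321.33742438 274.97650182] [288.29602227 238.26828389]
0.05 [321.27675894 284.18212221] [288.17433504 234.76255587]
0.06 [321.20955219 294.46236812] [288.05158482 231.22620404]
0.07 [321.1348182  305.99820654] [287.92775763 227.65882538]
```

View pics/s4.png

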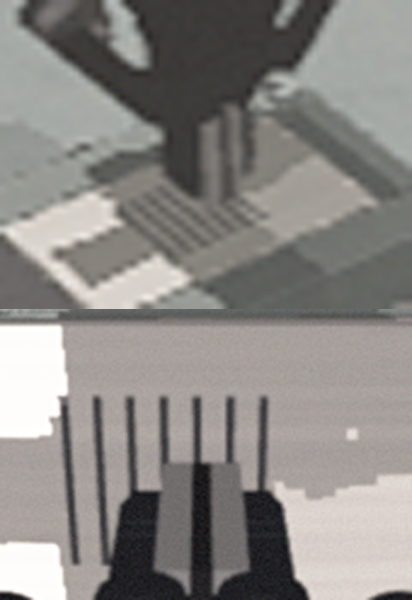

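The scene crop now shows the tips at about row 234.6, i.e. close to contact, and in the wrist view they sit at about row 293. I'll creep on.

Call:
{"op": "move_arm", "data": {"deltas": [[0,0,0,1,0,0,0],[0,0,0,1,0,0,0],[0,0,0,0,0,0,0]]}}

```text
clock: 6.3
eef_pos: [0.5808, -0.0732, 0.0336]
tool_rot: [1.0, -0.028, -0.0, -0.0]
ft_force: [-0.9, -0.3, 0.1]
grip_width: 0.0003
grasp_force: 0.0
```

Call:
{"op": "move_arm", "data": {"deltas": [[0,0,0,1,0,0,0],[0,0,0,1,0,0,0],[0,0,0,0,0,0,0]]}}

```text
clock: 6.55
eef_pos: [0.5808, -0.0732, 0.0315]
tool_rot: [1.0, -0.028, -0.0, -0.0]
ft_force: [0.1, -0.3, -0.4]
grip_width: 0.0002
grasp_force: 0.0
```

Call:
{"op": "move_arm", "data": {"deltas": [[0,0,0,1,0,0,0],[0,0,0,0,0,0,0]]}}

```text
clock: 6.72
eef_pos: [0.5809, -0.0733, 0.0306]
tool_rot: [1.0, -0.028, -0.0, -0.0]
ft_force: [-0.0, 0.3, -0.0]
grip_width: 0.0001
grasp_force: 0.0
```

Call:
{"op": "move_arm", "data": {"deltas": [[0,0,0,1,0,0,0],[0,0,0,1,0,0,0]]}}

```text
clock: 6.88
eef_pos: [0.5811, -0.0733, 0.0293]
tool_rot: [1.0, -0.028, 0.0, 0.0]
ft_force: [-3.8, -0.3, 9.5]
grip_width: -0.0002
grasp_force: 4.8
```

Call:
{"op": "move_arm", "data": {"deltas": [[0,0,0,1,0,0,0],[0,0,0,1,0,0,0]]}}

```text
clock: 7.05
eef_pos: [0.5812, -0.0733, 0.0292]
tool_rot: [1.0, -0.028, 0.001, 0.0]
ft_force: [-7.0, 0.4, 19.5]
grip_width: -0.0002
grasp_force: 9.9
```

Call:
{"op": "move_arm", "data": {"deltas": [[0,0,0,1,0,0,0],[0,0,0,0,0,0,0]]}}

```text
clock: 7.22
eef_pos: [0.5812, -0.0733, 0.0292]
tool_rot: [1.0, -0.028, 0.001, 0.0]
ft_force: [-7.7, 1.5, 19.4]
grip_width: 0.0001
grasp_force: 9.4
```

Contact came at TCP z = 0.0293, so the fingertips actually stand about 21 mm behind the reported TCP. I'll keep this offset for later. Next I ease the pressure and drag the cover.

Call:
{"op": "move_arm", "data": {"deltas": [[0,0,0,-2,0,0,0],[0,0,-2,0,0,0,0],[0,0,-4,0,0,0,0],[0,0,-6,0,0,0,0],[0,0,-6,0,0,0,0]]}}

```text
clock: 7.63
eef_pos: [0.5827, -0.056, 0.0294]
tool_rot: [1.0, -0.029, 0.001, 0.001]
ft_force: [-2.5, -2.3, 9.6]
grip_width: 0.0003
grasp_force: 5.0
```

Call:
{"op": "move_arm", "data": {"deltas": [[0,0,-7.5,0,0,0,0],[0,0,-7.5,0,0,0,0],[0,0,-7.5,0,0,0,0],[0,0,-7.5,0,0,0,0],[0,0,-7.5,0,0,0,0],[0,0,-7.5,0,0,0,0],[0,0,-7.5,0,0,0,0],[0,0,-7.5,0,0,0,0],[0,0,-7.5,0,0,0,0],[0,0,-7.5,0,0,0,0]]}}

```text
clock: 8.47
eef_pos: [0.5855, -0.0045, 0.0294]
tool_rot: [1.0, -0.009, 0.001, -0.009]
ft_force: [-1.2, -1.4, 6.1]
grip_width: -0.0002
grasp_force: 3.2
```

Call:
{"op": "move_arm", "data": {"deltas": [[0,0,-4,0,0,0,0],[0,0,-4,0,0,0,0],[0,0,-3,0,0,0,0],[0,0,0,0,0,0,0]]}}

```text
clock: 8.8
eef_pos: [0.5858, 0.0018, 0.0294]
tool_rot: [1.0, -0.004, 0.001, -0.011]
ft_force: [-0.2, -0.0, 5.7]
grip_width: -0.0001
grasp_force: 2.9
```

Joint 6 has reached its range limit, so the arm fell short in y. Turning the tool back (negative az) frees it.

Call:
{"op": "move_arm", "data": {"deltas": [[0,0,0,0,0,0,-4],[0,0,0,0,0,0,-5],[0,0,0,0,0,0,-6],[0,0,0,0,0,0,-6],[0,0,0,0,0,0,0]]}}

```text
clock: 9.22
eef_pos: [0.5855, 0.0021, 0.0294]
tool_rot: [0.984, 0.18, 0.003, -0.011]
ft_force: [0.0, 0.7, 6.1]
grip_width: -0.0002
grasp_force: 3.0
```

```bash
python3 - <<'E'
from h import *
e=bot.get_obs();print(e["clock"],e["eef_pos"],e["ft_force"],e["joint_pos"])
print(R.from_quat(e["tool_rot"]).as_matrix().round(3))
t=bot.camera("top");cv2.imwrite("pics/t5.png",cv2.resize(t[170:250,205:355],None,fx=5.2,fy=5.2,interpolation=2))
E
```

```text
9.2167 [0.58553974 0.0020845  0.02940828] [2.37945494e-03 6.71590999e-01 6.07620898e+00] [-0.00950176  0.53981771 -0.04359762  0.98530555  0.02359251  2.77073242]
[[ 0.935  0.354  0.002]
 [ 0.353 -0.935  0.024]
 [ 0.01  -0.021 -1.   ]]
```

View pics/t5.png

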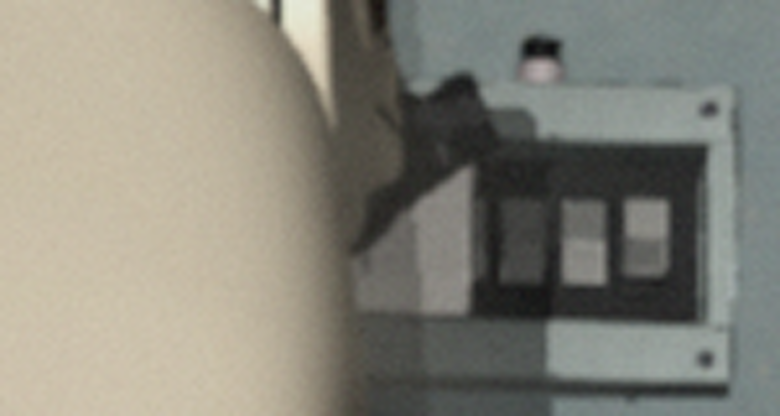

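The picture shows the cover's right edge now at crop x≈475, so about 24 mm are left. Three rockers are visible at (522,240), (584,242) and (646,238). I'll continue the drag.

Call:
{"op": "move_arm", "data": {"deltas": [[0,1,-2.3,0.3,0,0,0],[0,2,-4.6,0,0,0,0],[0,2,-4.6,0,0,0,0],[0,2,-4.6,0,0,0,0],[0,2,-4.6,0,0,0,0],[0,0,0,0,0,0,0]]}}

```text
clock: 9.77
eef_pos: [0.5868, 0.0252, 0.0295]
tool_rot: [0.984, 0.178, 0.003, -0.011]
ft_force: [0.5, 0.7, 6.5]
grip_width: -0.0002
grasp_force: 2.8
```

Call:
{"op": "move_arm", "data": {"deltas": [[0,1.2,-2.8,0,0,0,0],[0,1.2,-2.8,0,0,0,0],[0,1.2,-2.8,0,0,0,0],[0,0,0,0,0,0,0]]}}

```text
clock: 10.1
eef_pos: [0.587, 0.0331, 0.0294]
tool_rot: [0.984, 0.178, 0.003, -0.011]
ft_force: [0.6, -1.9, 5.5]
grip_width: -0.0
grasp_force: 2.6
```

Call:
{"op": "move_arm", "data": {"deltas": [[0,1.2,-2.8,0.5,0,0,0],[0,1.2,-2.8,0,0,0,0],[0,0,0,0,0,0,0],[0,0,0,-40,0,0,0],[0,0,0,-40,0,0,0],[0,0,0,-40,0,0,0],[0.7,-10,35,-15,0,0,0],[0.7,-10,35,-15,0,0,0],[0.7,-10,35,-15,0,0,0],[0.7,-10,35,-15,0,0,0]]}}

```text
clock: 10.93
eef_pos: [0.5977, -0.1105, 0.2053]
tool_rot: [0.984, 0.179, 0.002, -0.012]
ft_force: [0.7, -0.3, 0.5]
grip_width: 0.0484
grasp_force: 0.0
```

Call:
{"op": "move_arm", "data": {"deltas": [[0.7,-10,35,0,0,0,0],[0.7,-10,35,0,0,0,0],[0.7,-10,35,0,0,0,0],[0.7,-10,35,0,0,0,0]]}}

```text
clock: 11.27
eef_pos: [0.6093, -0.2562, 0.2008]
tool_rot: [0.984, 0.178, 0.002, -0.012]
ft_force: [-0.2, -0.4, 0.7]
grip_width: 0.0596
grasp_force: 0.0
```

```bash
python3 - <<'E'
from h import *
e=bot.get_obs();print(e["clock"],e["eef_pos"],e["ft_force"],e["joint_pos"],e["grip_width"])
print(R.from_quat(e["tool_rot"]).as_matrix().round(3))
t=bot.camera("top");s=bot.camera("scene");cv2.imwrite("pics/t6.png",t);cv2.imwrite("pics/s6.png",s)
for d in bot.outline_of("cover","scene"):print(d["conf"],d["rect"])
g=cv2.cvtColor(t,6)
y=int(213);print(g[213,218:352].tolist())
for x in range(298,348,2): print(x,g[200:236,x].tolist())
E
```

```text
11.2667 [ 0.60927389 -0.25619841  0.2008449 ] [-0.19072049 -0.37259733  0.67910774] [-0.40888001  0.59030021  0.50806534  1.49890209  0.02207813  2.37467121] 0.05963592506340423
[[ 0.937  0.35  -0.001]
 [ 0.35  -0.936  0.024]
 [ 0.008 -0.023 -1.   ]]
0.98 [221.2, 235.8, 53.5, 34.2]
[145, 146, 147, 144, 118, 156, 202, 216, 218, 218, 218, 221, 219, 218, 218, 218, 218, 219, 220, 217, 218, 218, 220, 215, 193, 153, 190, 205, 166, 188, 211, 171, 189, 211, 171, 169, 200, 169, 132, 187, 196, 158, 187, 209, 169, 187, 218, 220, 223, 220, 222, 222, 222, 221, 219, 223, 223, 220, 222, 222, 223, 223, 224, 220, 162, 78, 47, 50, 53, 50, 54, 54, 80, 103, 100, 102, 105, 104, 106, 100, 72, 43, 47, 73, 94, 101, 106, 100, 101, 102, 102, 86, 60, 45, 53, 85, 101, 101, 104, 102, 100, 103, 97, 68, 43, 39, 46, 90, 112, 114, 115, 114, 115, 112, 116, 77, 41, 39, 41, 38, 47, 83, 82, 112, 131, 131, 133, 126, 108, 103, 108, 106, 107, 107]
298 [51, 52, 52, 55, 54, 51, 52, 55, 64, 72, 70, 74, 74, 72, 71, 75, 85, 91, 99, 110, 108, 103, 95, 68, 45, 39, 45, 54, 53, 51, 58, 97, 134, 144, 146, 147]
300 [52, 52, 50, 52, 5
[... 3166 characters left out ...]

340 [49, 63, 72, 76, 78, 84, 81, 82, 83, 82, 82, 84, 85, 82, 87, 95, 96, 93, 89, 94, 93, 88, 89, 89, 90, 88, 86, 83, 76, 76, 87, 86, 101, 121, 126, 128]
342 [127, 130, 128, 133, 136, 135, 128, 127, 129, 131, 130, 133, 130, 131, 130, 134, 131, 132, 135, 131, 137, 138, 134, 131, 129, 132, 132, 132, 130, 132, 130, 131, 120, 108, 125, 131]
344 [127, 126, 130, 127, 128, 130, 128, 129, 131, 128, 129, 129, 129, 133, 131, 131, 129, 132, 130, 131, 131, 134, 135, 131, 130, 133, 132, 132, 131, 130, 129, 131, 119, 108, 123, 126]
346 [94, 91, 96, 99, 98, 106, 112, 112, 113, 110, 112, 109, 108, 108, 108, 108, 113, 117, 120, 118, 124, 128, 118, 116, 125, 122, 122, 118, 107, 105, 105, 103, 102, 90, 92, 93]
```

The numbers show the cover spanning columns 223–282, against its stop at 223, so it is fully open. Three rockers (columns 294, 305, 317) have a bright front half. The rightmost (column 329) is the reverse, so it is the odd one. Next: level the tool and hover over the marker.

Call:
{"op": "move_arm", "data": {"deltas": [[0.7,0,0,0,-1.3,-0.46,0],[0.7,-24,19,0,0,0,0],[0.7,-24,19,0,0,0,0],[0.7,-23.4,19.4,0,0,0,0],[0.7,0,0,0,0,0,0]]}}

```text
clock: 11.83
eef_pos: [0.5604, -0.3359, 0.2019]
tool_rot: [0.984, 0.177, -0.001, 0.001]
ft_force: [-0.1, 0.1, -1.0]
grip_width: 0.06
grasp_force: 0.0
```

```bash
python3 - <<'E'
from h import *
e=bot.get_obs();print(e["clock"],e["eef_pos"],e["joint_pos"],e["grip_width"])
print(R.from_quat(e["tool_rot"]).as_matrix().round(3))
c=bot.calibration("wrist");w=bot.camera("wrist");cv2.imwrite("pics/w7.png",w)
print("pred top",w2px("wrist",[.5625,-.335,.145],c),"low",w2px("wrist",[.5625,-.335,.05],c),"block c",w2px("wrist",[.557,-.3502,.05],c))
for q in ["marker_mid","pen_block"]:
    for d in bot.outline_of(q,"wrist"):
        m=d["pixels"];v,u=np.nonzero(m);print(q,round(d["conf"],2),d["rect"],u.mean().round(1),v.mean().round(1), u[v<v.min()+4].mean().round(1),v.min(),u[v>v.max()-4].mean().round(1),v.max())
print("rocker odd",px2w("top",(329.2,215.5),.028),px2w("top",(329.2,219.5),.033))
for u in (293.8,305.3,317.2):print(px2w("top",(u,215.5),.028))
E
```

```text
11.8333 [ 0.5604209  -0.33588614  0.20186863] [-0.53834959  0.56173325  0.46272094  1.47099428 -0.00320245  2.24836677] 0.059984100531709085
[[ 0.938  0.347 -0.001]
 [ 0.347 -0.938 -0.003]
 [-0.002  0.003 -1.   ]]
pred top [321.78561426 248.06915683] low [321.67521633 210.93913779] block c [335.7216862 222.443291 ]
marker_mid 0.82 [312.3, 196.1, 23.0, 62.1] 323.0 228.3 322.5 197 324.2 257
marker_mid 0.76 [209.8, 207.4, 41.8, 49.5] 229.8 232.5 244.0 209 219.4 255
marker_mid 0.62 [384.9, 150.9, 37.2, 24.7] 403.9 161.6 391.3 148 413.8 175
marker_mid 0.46 [106.1, 98.2, 24.2, 35.1] 115.7 114.8 120.1 98 114.4 132
pen_block 0.97 [287.6, 165.5, 97.6, 98.4] 338.6 214.9 320.7 168 352.1 263
pen_block 0.89 [251.6, 272.7, 93.3, 115.1] 297.2 332.8 285.3 273 306.2 389
pen_block 0.88 [28.8, 187.6, 104.2, 114.1] 80.0 241.9 83.2 188 80.9 300
rocker odd [ 0.5808479  -0.11102696  0.028     ] [ 0.57238597 -0.11070695  0.033     ]
[ 0.5827306  -0.04394741  0.028     ]
[ 0.58211865 -0.06575076  0.028     ]
[ 0.58148576 -0.08830036  0.028     ]
```

The marker matches its predicted spot (323,248), so I descend around it and grip.

Call:
{"op": "move_arm", "data": {"deltas": [[0.7,2.3,0,30,0,0,0],[0.7,0,0,38,0,0,0],[0.7,0,0,38,0,0,0],[0.7,0,0,20,0,0,0],[0.7,0,0,11,0,0,0],[0.7,0,0,0,0,0,0]]}}

```text
clock: 12.48
eef_pos: [0.5639, -0.3297, 0.0615]
tool_rot: [0.984, 0.179, -0.002, -0.002]
ft_force: [0.5, -0.1, 0.3]
grip_width: 0.0598
grasp_force: 0.0
```

Call:
{"op": "move_arm", "data": {"deltas": [[0,0,0,0,0,0,0],[0,0,0,0,0,0,0],[0,0,0,0,0,0,0],[0,0,0,0,0,0,0],[0,0,0,0,0,0,0],[0,0,0,0,0,0,0],[0,0,0,0,0,0,0],[0,0,0,0,0,0,0]]}}

```text
clock: 13.15
eef_pos: [0.5665, -0.3337, 0.0673]
tool_rot: [0.984, 0.178, 0.002, 0.002]
ft_force: [0.6, 0.8, 6.4]
grip_width: 0.0145
grasp_force: 58.3
```

Call:
{"op": "move_arm", "data": {"deltas": [[0,0,0,-10,0,0,0],[0,0,0,-20,0,0,0],[0,0,0,-25,0,0,0],[0,0,0,-25,0,0,0],[0,0,0,-10,0,0,0],[0,0,0,0,0,0,0],[0,0,0,0,0,0,0]]}}

```text
clock: 13.73
eef_pos: [0.565, -0.3329, 0.1549]
tool_rot: [0.984, 0.178, 0.001, 0.001]
ft_force: [0.5, -0.7, -0.8]
grip_width: 0.0144
grasp_force: 58.8
```

```bash
cat > foot.py <<'E'
from h import *
e=bot.get_obs();print(e["clock"],e["eef_pos"],e["ft_force"],e["grip_width"])
print(R.from_quat(e["tool_rot"]).as_matrix().round(3))
sc=bot.camera("scene");cv2.imwrite("pics/s8.png",sc)
for d in bot.outline_of("marker_mid","scene"):
    v,u=np.nonzero(d["pixels"]);print(round(d["conf"],2),d["rect"],"bottom",u[v>v.max()-3].mean().round(1),v.max(),"top",u[v<v.min()+3].mean().round(1),v.min())
p=np.array(e["eef_pos"])
print("pred foot",w2px("scene",p-[0,0,.059]),"top",w2px("scene",p+[0,0,.078]))
c=bot.calibration("wrist");w=bot.camera("wrist");cv2.imwrite("pics/w8.png",w)
for d in bot.outline_of("marker_mid","wrist"):
    v,u=np.nonzero(d["pixels"]);print("w",round(d["conf"],2),d["rect"],u[v<v.min()+4].mean().round(1),v.min())
print("pred foot w",w2px("wrist",p-[0,0,.059],c))
E
python3 foot.py
```

```text
13.7333 [ 0.56500043 -0.33286627  0.15491265] [ 0.5033351  -0.70676865 -0.78533709] 0.014393238921803447
[[ 0.937  0.35   0.001]
 [ 0.35  -0.937 -0.001]
 [ 0.001  0.001 -1.   ]]
0.77 [364.2, 195.2, 4.4, 38.0] bottom 365.0 232 top 367.0 196
0.55 [367.7, 165.3, 7.3, 30.0] bottom 368.7 194 top 370.3 164
0.42 [371.7, 158.9, 11.2, 25.0] bottom 375.6 183 top 375.7 158
pred foot [374.62985033 183.02694279] top [378.05702305 132.43403086]
w 0.85 [196.0, 227.1, 49.4, 60.5] 237.5 226
w 0.68 [398.3, 161.7, 46.6, 34.1] 406.1 160
w 0.66 [298.3, 250.1, 48.7, 171.3] 323.3 247
w 0.38 [31.5, 83.5, 29.3, 39.3] 49.4 83
pred foot w [324.06398854 250.25823259]
```

The foot sits where predicted (scene 375,183), so it is 59 mm below the reported TCP and the marker hangs vertical. I carry it over the rightmost rocker's front half.

Call:
{"op": "move_arm", "data": {"deltas": [[0,13.7,-34.5,0,0,0,0],[0,13.7,-34.5,0,0,0,0],[0,13.7,-34.5,0,0,0,0],[0,13.7,-34.5,0,0,0,0],[0,13.7,-34.5,0,0,0,0],[0,13.7,-34.3,0,0,0,0],[0,0,0,10,0,0,0],[0,0,0,10,0,0,0],[0,0,0,5,0,0,0],[0,0,0,0,0,0,0]]}}

```text
clock: 14.77
eef_pos: [0.5678, -0.1111, 0.1269]
tool_rot: [0.984, 0.177, -0.002, -0.0]
ft_force: [-1.1, -0.3, 0.3]
grip_width: 0.0146
grasp_force: 58.9
```

```bash
cat > f2.py <<'E'
from h import *
e=bot.get_obs();p=np.array(e["eef_pos"]);print(e["clock"],p.round(4),e["ft_force"])
c=bot.calibration("wrist");w=bot.camera("wrist");cv2.imwrite("pics/w9.png",w)
for d in bot.outline_of("marker_mid","wrist"):
    v,u=np.nonzero(d["pixels"]);print("w",round(d["conf"],2),d["rect"],u[v<v.min()+4].mean().round(1),v.min())
print("foot",w2px("wrist",p-[0,0,.059],c))
for i,y in enumerate((-.0245,-.0465,-.0685,-.0905)): print(i,"pivot",w2px("wrist",[.5832+.058*y,-.0207+y,.028],c).round(1))
sc=bot.camera("scene");a=cv2.resize(sc[175:275,205:340],(540,400),interpolation=2)
u,v=map(int,w2px("wrist",p-[0,0,.06],c))
b=cv2.resize(w[v-75:v+45,u-140:u+100],(540,270)[:2],interpolation=2)
cv2.imwrite("pics/v10.png",cv2.resize(np.vstack([a,b]),(484,600)))
E
python3 f2.py
```

```text
14.7667 [ 0.5678 -0.1111  0.1269] [-1.06782741 -0.27583159  0.27248897]
w 0.86 [586.3, 256.5, 52.3, 41.0] 594.1 255
w 0.85 [454.1, 315.3, 52.8, 72.2] 459.4 317
w 0.66 [297.1, 249.6, 51.2, 169.6] 323.2 247
foot [322.40740685 250.10212765]
0 pivot [243.7 183.7]
1 pivot [271.6 195.3]
2 pivot [299.7 207.1]
3 pivot [327.5 218.9]
```

Now I use the last permitted picture to confirm the marker is over the right rocker.

View pics/v10.png

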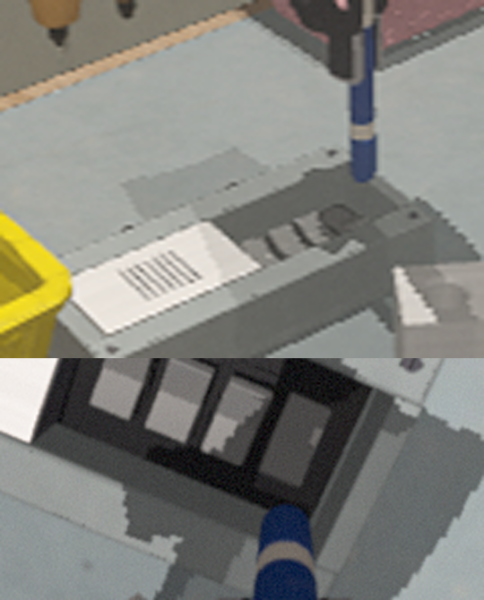

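The wrist half shows the foot at (288,505), just in front of the rightmost rocker at (295,440). With perspective, it will come down on that rocker's front half. Descending.

Call:
{"op": "move_arm", "data": {"deltas": [[0,1,0.5,10,0,0,0],[0,0,0,10,0,0,0],[0,0,0,6,0,0,0],[0,0,0,3,0,0,0],[0,0,0,2,0,0,0],[0,0,0,0,0,0,0]]}}

```text
clock: 15.42
eef_pos: [0.5702, -0.1103, 0.0979]
tool_rot: [0.984, 0.178, -0.0, 0.0]
ft_force: [-0.7, -0.5, -0.3]
grip_width: 0.0145
grasp_force: 58.9
```

Call:
{"op": "move_arm", "data": {"deltas": [[0,0,0,2,0,0,0],[0,0,0,2,0,0,0],[0,0,0,1,0,0,0],[0,0,0,0,0,0,0]]}}

```text
clock: 15.75
eef_pos: [0.5703, -0.1104, 0.0937]
tool_rot: [0.984, 0.178, -0.0, 0.0]
ft_force: [-0.8, 0.5, 2.6]
grip_width: 0.0147
grasp_force: 59.2
```

Contact at 2.6 N. I press on until the rocker bottoms.

Call:
{"op": "move_arm", "data": {"deltas": [[0,0,0,1,0,0,0],[0,0,0,1,0,0,0],[0,0,0,1,0,0,0],[0,0,0,0,0,0,0]]}}

```text
clock: 16.08
eef_pos: [0.5707, -0.1105, 0.0904]
tool_rot: [0.984, 0.178, 0.0, 0.0]
ft_force: [-0.7, 0.2, 0.9]
grip_width: 0.0144
grasp_force: 59.2
```

Call:
{"op": "move_arm", "data": {"deltas": [[0,0,0,1,0,0,0],[0,0,0,1,0,0,0],[0,0,0,0,0,0,0]]}}

```text
clock: 16.33
eef_pos: [0.5709, -0.1104, 0.0892]
tool_rot: [0.984, 0.178, 0.001, 0.001]
ft_force: [-2.4, -0.8, 5.0]
grip_width: 0.0149
grasp_force: 59.6
```

Call:
{"op": "move_arm", "data": {"deltas": [[0,0,0,1,0,0,0],[0,0,0,0.5,0,0,0],[0,0,0,0,0,0,0],[0,0,0,0,0,0,0]]}}

```text
clock: 16.67
eef_pos: [0.5713, -0.1104, 0.0891]
tool_rot: [0.984, 0.178, 0.001, 0.001]
ft_force: [-3.4, 0.1, 10.7]
grip_width: 0.0143
grasp_force: 60.1
```

Bottomed out with the foot at 30 mm. Lifting and carrying back to the block.

Call:
{"op": "move_arm", "data": {"deltas": [[0,0,0,-10,0,0,0],[0,0,0,-30,0,0,0],[0,0,0,-30,0,0,0],[0,-13.8,34.4,0,0,0,0],[0,-13.8,34.4,0,0,0,0],[0,-13.8,34.4,0,0,0,0],[0,-13.8,34.4,0,0,0,0],[0,-13.8,34.4,0,0,0,0],[0,-13.5,34.5,0,0,0,0],[0,0,0,0,0,0,0]]}}

```text
clock: 17.5
eef_pos: [0.5648, -0.3399, 0.1565]
tool_rot: [0.985, 0.174, 0.0, 0.002]
ft_force: [0.3, -0.1, -0.6]
grip_width: 0.0147
grasp_force: 58.9
```

```bash
python3 foot.py; python3 - <<'E'
from h import *
t=bot.camera("top");g=cv2.cvtColor(t,6)
for x in (294,305,317,329): print(x,g[200:232,x-1:x+2].mean(1).round().astype(int).tolist())
print(g[213,218:290].tolist())
E
```

```text
17.5 [ 0.5648269  -0.33993163  0.15651863] [ 0.30144856 -0.091485   -0.61214757] 0.014666315938313242
[[ 0.939  0.343  0.001]
 [ 0.343 -0.939 -0.004]
 [-0.     0.004 -1.   ]]
0.73 [366.6, 164.6, 7.5, 32.1] bottom 368.9 194 top 370.3 163
0.47 [363.2, 194.8, 7.0, 40.7] bottom 365.0 233 top 367.0 197
pred foot [376.75095557 181.55247714] top [380.29579915 130.9715473 ]
w 0.98 [391.6, 161.7, 51.3, 31.8] 401.0 159
w 0.9 [296.4, 247.7, 51.3, 172.0] 322.5 247
w 0.89 [191.2, 226.7, 52.2, 60.5] 234.6 226
w 0.56 [80.0, 100.2, 24.1, 46.1] 97.6 102
pred foot w [330.0766121  253.94151211]
294 [69, 70, 70, 69, 68, 68, 68, 73, 102, 126, 127, 127, 125, 125, 125, 128, 141, 158, 162, 160, 163, 164, 161, 132, 69, 60, 65, 68, 73, 71, 79, 124]
305 [62, 59, 62, 66, 62, 66, 67, 74, 107, 129, 128, 127, 126, 124, 124, 122, 135, 158, 161, 160, 161, 164, 162, 138, 84, 46, 51, 58, 61, 56, 63, 109]
317 [60, 60, 59, 59, 60, 62, 62, 61, 90, 119, 126, 127, 126, 124, 128, 133, 155, 164, 158, 157, 156, 158, 160, 159, 127, 60, 56, 55, 54, 56, 59, 103]
329 [53, 51, 52, 56, 56, 56, 59, 57, 69, 105, 119, 124, 123, 124, 123, 124, 135, 151, 159, 159, 162, 161, 163, 168, 136, 62, 49, 47, 51, 52, 53, 73]
[173, 175, 178, 173, 145, 185, 232, 239, 241, 240, 239, 240, 240, 242, 241, 241, 241, 242, 241, 239, 240, 240, 240, 239, 226, 187, 219, 233, 200, 218, 237, 204, 219, 236, 204, 200, 231, 199, 162, 218, 228, 189, 221, 236, 201, 219, 240, 240, 241, 243, 241, 243, 244, 242, 243, 243, 242, 243, 244, 243, 244, 242, 243, 241, 193, 98, 60, 60, 65, 68, 68, 66]
```

All four rockers now show the same profile, and the cover is open. Checking the settled pose and comparing it with the hole's position.

```bash
python3 foot.py; python3 - <<'E'
from h import *
c=bot.calibration("wrist");bot.camera("wrist")
for n,p in {"holeL":[.5623,-.3351,.05],"foot@hole.098":[.5623,-.3351,.098],"blk":[.557,-.3502,.05]}.items():print(n,w2px("wrist",p,c))
for d in bot.outline_of("pen_block","wrist")[:3]:print(d["conf"],d["rect"])
E
```

```text
17.75 [ 0.56589823 -0.33153136  0.15718326] [ 0.38269358  0.74746734 -1.05235047] 0.014545926455299493
[[ 0.936  0.351  0.   ]
 [ 0.351 -0.936 -0.   ]
 [ 0.     0.    -1.   ]]
0.73 [272.6, 243.2, 8.1, 9.2] bottom 277.4 248 top 275.2 242
0.69 [370.6, 157.0, 9.8, 30.8] bottom 375.8 183 top 375.0 157
0.65 [362.9, 200.0, 5.1, 33.7] bottom 364.9 232 top 367.1 197
0.49 [365.8, 164.2, 8.6, 29.9] bottom 368.9 194 top 370.1 163
0.37 [280.2, 239.6, 7.2, 8.1] bottom 283.8 246 top 283.1 237
pred foot [374.04191256 182.2696055 ] top [377.43823048 131.57733381]
w 0.82 [396.1, 162.1, 49.1, 36.6] 403.3 161
w 0.69 [196.7, 226.5, 49.4, 64.9] 237.4 227
w 0.58 [298.9, 249.9, 49.9, 171.9] 322.3 247
pred foot w [322.52826735 250.77361035]
holeL [324.90195689 234.58393443]
foot@hole.098 [325.4471867  257.32025294]
blk [340.76354067 247.25504328]
0.7 [37.2, 85.9, 29.5, 38.1]
0.56 [284.8, 182.8, 111.0, 109.1]
0.56 [233.1, 298.7, 63.1, 111.1]
```

The foot's front edge in the wrist view (row 248) shows the marker held about 4.5 mm toward tool −x, which agrees with the hole-to-TCP offset at grasp. So I return to the grasp TCP of (0.5665, −0.3337).

Call:
{"op": "move_arm", "data": {"deltas": [[0,-0.2,2.3,15,0,0,0],[0,0,0,15,0,0,0],[0,0,0,5,0,0,0],[0,0,0,0,0,0,0],[0,0,0,0,0,0,0],[0,0,0,0,0,0,0]]}}

```text
clock: 18.55
eef_pos: [0.5669, -0.3351, 0.1233]
tool_rot: [0.984, 0.178, 0.001, 0.001]
ft_force: [0.0, 0.3, -0.1]
grip_width: 0.0144
grasp_force: 58.8
```

Call:
{"op": "move_arm", "data": {"deltas": [[0,0,-1.3,4,0,0,0],[0,0,0,4,0,0,0],[0,0,0,4,0,0,0],[0,0,0,4,0,0,0],[0,0,0,2,0,0,0],[0,0,0,0,0,0,0]]}}

```text
clock: 19.05
eef_pos: [0.5653, -0.3334, 0.1032]
tool_rot: [0.984, 0.178, -0.0, -0.0]
ft_force: [-0.4, 0.3, 0.1]
grip_width: 0.0146
grasp_force: 58.9
```

The foot is 6 mm into the hole with no contact force. Going down.

Call:
{"op": "move_arm", "data": {"deltas": [[0,0.7,0,6,0,0,0],[0,0,0,6,0,0,0],[0,0,0,6,0,0,0],[0,0,0,0,0,0,0]]}}

```text
clock: 19.38
eef_pos: [0.5655, -0.3328, 0.0841]
tool_rot: [0.984, 0.178, -0.001, -0.001]
ft_force: [-0.8, 0.0, -1.5]
grip_width: 0.0143
grasp_force: 58.9
```

Call:
{"op": "move_arm", "data": {"deltas": [[0,0,0,6,0,0,0],[0,0,0,6,0,0,0],[0,0,0,3,0,0,0],[0,0,0,1,0,0,0],[0,0,0,0,0,0,0],[0,0,0,0,0,0,0]]}}

```text
clock: 19.88
eef_pos: [0.5666, -0.3335, 0.0703]
tool_rot: [0.984, 0.178, 0.0, 0.0]
ft_force: [0.2, -0.3, -0.6]
grip_width: 0.0149
grasp_force: 58.9
```

Call:
{"op": "move_arm", "data": {"deltas": [[0,0,0,1.5,0,0,0],[0,0,0,0,0,0,0],[0.7,0,0,0,0,0,0],[0.7,0,0,0,0,0,0],[0.7,0,0,0,0,0,0],[0.7,0,0,0,0,0,0],[0.7,0,0,0,0,0,0],[0.7,0,0,0,0,0,0]]}}

```text
clock: 20.55
eef_pos: [0.5666, -0.3335, 0.0688]
tool_rot: [0.984, 0.178, 0.0, 0.0]
ft_force: [-0.3, -0.2, -0.5]
grip_width: 0.0596
grasp_force: 0.0
```

Call:
{"op": "move_arm", "data": {"deltas": [[0.7,-4,0,-10,0,0,0],[0.7,0,0,-20,0,0,0],[0.7,0,0,-35,0,0,0],[0.7,0,0,-35,0,0,0],[0.7,0,0,-35,0,0,0],[0.7,0,0,-20,0,0,0],[0.7,0,0,0,0,0,0]]}}

```text
clock: 21.13
eef_pos: [0.5649, -0.3365, 0.2318]
tool_rot: [0.984, 0.178, 0.005, 0.004]
ft_force: [0.4, 0.3, -0.3]
grip_width: 0.0598
grasp_force: 0.0
```

```bash
python3 - <<'E'
from h import *
e=bot.get_obs();print(e["clock"],e["eef_pos"],e["ft_force"],e["grip_width"])
c=bot.calibration("wrist");bot.camera("wrist")
print("pred top",w2px("wrist",[.5625,-.335,.145],c),w2px("wrist",[.5625,-.335,.05],c))
for d in bot.outline_of("marker_mid","wrist"):print("w",round(d["conf"],2),d["rect"])
bot.camera("scene")
print("pred",w2px("scene",[.5625,-.335,.145]),w2px("scene",[.5625,-.335,.05]))
for d in bot.outline_of("marker_mid","scene"):print("s",round(d["conf"],2),d["rect"])
t=bot.camera("top");g=cv2.cvtColor(t,6)
for x in (294,305,317,329): print(x,g[[211,220],x-1:x+2].mean(1).round())
for d in bot.outline_of("bearing_1_mid","top"):print("b",round(d["conf"],2),d["rect"])
E
```

```text
21.1333 [ 0.56494582 -0.33646053  0.23176754] [ 0.37352181  0.34001796 -0.32066142] 0.05978654582879261
pred top [317.815242   240.26658091] [317.94852569 209.26382476]
w 0.83 [310.3, 197.9, 17.0, 52.0]
w 0.7 [217.5, 208.0, 36.8, 40.0]
w 0.63 [375.1, 153.6, 33.5, 18.9]
w 0.16 [2.1, 56.1, 66.7, 69.8]
pred [377.16924822 165.66810984] [374.86899514 198.8647202 ]
s 0.7 [371.4, 168.0, 9.6, 35.0]
s 0.54 [361.1, 196.8, 8.1, 37.8]
s 0.43 [368.0, 165.2, 5.0, 29.0]
294 [129. 165.]
305 [128. 163.]
317 [127. 161.]
329 [125. 165.]
b 0.7 [396.0, 305.3, 15.5, 15.5]
```

The marker stands in its hole where predicted, the rockers match, the cover is open and the gripper is clear. Handing in.

```bash
python3 -c "
from workcell import bot
print(bot.job_done())"
```

```text
the job is handed in; nothing more can be done
None
```

The job is handed in at about 21 s of the 53 s allowed: camera checks showed the cover fully open, all four rockers matching with front ends down and the marker upright in its hole again. The arm never went near the bearings, though I rechecked only one of them at the end, and the hand-in gave no verdict.

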